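# Load a tube rack past a spring gate

### The arm

A 6-joint arm with a two-finger parallel gripper is mounted at the origin on the work surface. World frame = base frame: x ahead of the robot, y to its left, z up, the work surface at z = 0. Lengths are in mm, angles in rad, forces in N, time in s.
With the tool pointing down it reaches from about 375 to 750 mm from the base axis. Payload 9 kg.
Tool frame: the origin (TCP) lies at the very end of the fingers, on their centre line; the grasp point (between the pads) lies 19 mm behind it; z points along the fingers, y is the direction in which the jaws open and shut (so a half turn about z gives the same grasp; the last joint's range is limited). The gripper opens to 85 mm and grips with 20 to 120 N. Pads are 22 mm wide; open, the fingers measure 114 mm over their backs; the gripper's body (76 mm by 85 mm) begins 54 mm behind the grasp point. The pads swing forward as they close: fully open they stand 13 mm farther back than shut.
Start: joints at [1.048, 0.104, 0.097, 1.564, 0, 1.353], TCP at [180.066, 572.375, 231.331] pointing down, gripper open.
Joint ranges: [-2.99, 2.99], [-0.84, 1.86], [-1.1, 1.16], [-1.84, 2.11], [-1.51, 1.56], [-3.14, 3.14]. Speed limits (rad/s): [2.22, 2.22, 2.57, 3.14, 3.14, 3.14].

### API

Orientations are given as a unit quaternion [x, y, z, w].
In Python, from plant import arm, move_gripper, inverse_kinematics, telemetry, eyes, job gives the robot as it stands. Calls block until the motion is done:
- arm.move_pose(position, orientation): joint-space move of the TCP to a pose.
- arm.move_linear(position, rot=None, velocity=150): straight line of the TCP; rot=None keeps the orientation; velocity is the mean speed in mm/s.
- arm.move_j(angles): joint-space move.
- move_gripper(opening): finger opening in mm; the grip force is fixed at half the most; returns when the fingers have stopped.
- arm.dwell(seconds).
- inverse_kinematics(position, orientation): joint angles nearest the present ones, or None.
- telemetry.get_obs(): the state.
- eyes.camera(name): name is "scene" or "top" or "wrist"; returns a dict with "frame" (384x512x3 uint8, blue, green, red), "vertical_fov" (degrees; the focal length in pixels is half the picture's height over the tangent of half this angle, whatever the lens; pixels are square), "cx", "cy" (the principal point, pixels), "rvec" (rotation vector, rad) and "tvec" (3), from world to camera coordinates, as OpenCV has them; the wrist camera has in their place "tool_from_camera" (4x4, takes a point from camera to tool coordinates, whose origin is the TCP and whose axes are the flange's). Camera axes: x right, y down, z forward; pixel columns grow to the right and rows downward; lengths in mm; the calibration is good to about 2 mm. The wrist camera is an equidistant fisheye: a pixel r from the principal point sees the ray r / f radians off the axis. A picture is of the moment at which its call begins: read the wrist's pose just before it. There is no depth.
A pose or a line that the arm cannot do raises arm.IKError and nothing moves.
- job.hand_in(): hands the job in, once; it reports no verdict.
The state is a dict: "time": time; "qpos": joint angles; "joint_vel": joint speeds; "tau": joint torques, N m; "ee_pos": TCP position; "tool_rot": TCP orientation; "wrist_force": force on the tool from outside, world axes, zero at the start; "wrist_torque": the same for the moment, N m; "grip_width": finger opening in mm.
Only numpy, scipy, OpenCV 4.12 (cv2) and the standard library are available. Lean on these libraries where they do the work, as an engineer would, in place of code of your own. Each camera call takes 0.05 s, during which the arm holds its last target.

### The job

Load the blue tube rack into the reader: with one fingertip push the orange rail sideways, away from the lane, to hold the gate open, and with the other fingertip push the rack by its white tab along the lane until it is fully home against the end stop, never letting the gate's tongue and the rack touch. Then let the gate spring shut behind the rack. Do not lift the rack out of the lane, and leave everything else on the bench where it is.

Things in the scene. Friction and masses are not known exactly. Their poses are not given: they have to be found in the camera images.
- lane: Fixed aluminium loading lane ending at a white reader box (110 mm tall). Origin on the table under the lane centre line; +x along the lane in the loading direction, +y to the side of the orange rail, z up. Lane frame, mm: floor z=6, channel y -22 to 22, open above and at its rear end; side walls 6 thick, only 18 high for x<50, so fingertips above z=20 can cross them sideways.
- lane_end (a point): Centre of the foot of the black end stop face that the nose of the rack must meet: lane x=136, y=0, z=6 mm. Beside the last 86 mm before it the side walls are 34 mm high.
- gate (a joint): Orange spring gate, rad: 0 shut (tongue across the lane), up to 0.95 open. It opens when its rail is pushed sideways away from the lane (lane +y) with 2 to 6 N, anywhere along the rail, and shuts itself on release. Hinge axis parallel to lane x at lane y=50, z=10 mm. The tongue is clear of the rack above 0.5; 0.7 is comfortable.
- rail_mid (a point): Point on the centre line of the straight orange finger rail, 10 mm thick, parallel to the lane from lane x=-205 to 33 mm (this point: x=-90). Shut it is at lane y=36, z=48 mm; at 0.7 rad at y=64, z=48. At each of its two ends an arm goes down to the hinge; nothing is below it between. Shut, the space between rail and rack side is 11 mm wide; behind the rack it is free.
- tongue: The orange tongue of the gate, a plate 6 x 28 x 20 mm (lane x, y, z when shut), origin at its centre. Shut it spans lane x=30 to 36, y=8 to 36, z=30 to 50 mm and stops the rack; open it swings up and out to the side of the rail.
- rack: Blue tube rack, four coloured caps, about 0.28 kg, loose in the lane. Origin: centre of the underside of its body, +x to the reader. Body 90 long (x -45 to 45), 40 wide, 50 high, caps to 58 mm. Starts with its nose 15 to 45 mm before the tongue. Home: origin at lane x=91 mm, body 10 mm past the shut tongue, which then stands between body and push tab.
- push_tab (a point): Centre of the rear face of the white push tab of the rack: upright plate 5 thick, 36 wide, 50 high, joined to the body by a low stem 8 high and 16 wide; this face is at rack x=-80 mm, the point 25 mm above the underside. With the rack home it is at lane x=11 mm.
- vial_amber: amber glass vial with black cap, 28 mm across, 60 mm tall, stands near the lane; origin at the centre of its underside. Leave it alone.
- vial_green: green glass vial with white cap, 28 mm across, 55 mm tall, stands near the lane; origin at the centre of its underside. Leave it alone.
- vial_red: white vial with red cap, 28 mm across, 58 mm tall, stands near the lane; origin at the centre of its underside. Leave it alone.
- well_plate: white 96-well plate, 86 x 128 x 14 mm, lies beyond the lane; origin at the centre of its underside. Leave it alone.
- tip_box: clear pipette-tip box with blue lid, 82 x 120 x 57 mm, to the left; origin at the centre of its underside. Leave it alone.
- spare_rack: green spare tube rack without tail, 90 x 40 x 58 mm, at a side of the bench, away from the lane; origin at the centre of its underside. Leave it alone.
- reagent: clear bottle with blue cap, 66 mm across, 130 mm tall, at a side of the bench, away from the lane; origin at the centre of its underside. Leave it alone.
Not all that is in view belongs to the job. Several things have the shape of the rack; the one meant has the colours described above.

How it is judged (in metres and radians):
On the way, in this order (a step that is already met when the one before it is completed fails the run):
1. the gate is held open before the rack's nose reaches the tongue (value of joint gate above 0.4 rad and x of rack in the frame of lane below -0.012 m), for 0.1 s.
2. the rack is home (within 5 mm of the end stop) with the gate still held open (value of joint gate above 0.4 rad and x of rack in the frame of lane above 0.086 m), for 0.1 s.
At the end, for the whole second after the job is handed in: The rack stands flat in the lane, at rest, within 5 mm of the end stop, and the gate has shut behind its body (joint below 0.06 rad) (x of rack in the frame of lane above 0.086 m and y of rack in the frame of lane between -0.006 and 0.006 m and height (world z) of rack below 0.01 m and angle between rack's own z axis and vertical below 0.05 rad and linear speed of rack below 0.01 m/s and value of joint gate below 0.06 rad); the robot touches nothing.
It fails at once if the gate's tongue and the rack touch (more than 1 N) (contact force between tongue and rack above 1 N).
It fails at once if the rack is lifted by more than 10 mm or tipped (height (world z) of rack above 0.016 m or angle between rack's own z axis and vertical above 0.2 rad).
It fails at once if another thing on the bench is moved by more than 20 mm or tipped over (distance of any of vial_amber, vial_green, vial_red, well_plate, tip_box, spare_rack, reagent from where it was at the start of the episode above 0.02 m or angle between any of vial_amber, vial_green, vial_red, well_plate, tip_box, spare_rack, reagent's own z axis and vertical above 0.5 rad).
It also fails if it takes over 42 s, if anything falls off the work surface, if the arm or the gripper's body presses on something with over 40 N, if the wrist force passes 120 N, or if a joint passes its speed limit or range.

## Working session

There is one attempt and no reset: what is moved stays moved. The work goes in short steps, each a Python script; the robot and the scene stay as the last script left them, time stands still between calls to the robot, and variables do not carry over. Pictures are saved under pics/ and viewed, and the job is handed in when it is done.

```bash
ls; mkdir -p pics; python3 - <<'E'
from plant import arm, telemetry, eyes
import cv2
o=telemetry.get_obs(); print(o)
for n in ("scene","top","wrist"):
    c=eyes.camera(n); cv2.imwrite(f"pics/{n}0.png",c["frame"]); print({k:v for k,v in c.items() if k!="frame"})
E
```

```text
pics
{'time': 0.0, 'qpos': array([ 1.04833153e+00,  1.04691083e-01,  9.64984397e-02,  1.56385978e+00,
       -6.69049686e-06,  1.35308750e+00]), 'joint_vel': array([ 0.00036717,  0.00043888,  0.00113099, -0.00013686,  0.00091681,
       -0.00013479]), 'tau': array([ 2.10792055e-04, -5.56930518e+01,  5.03648436e+01,  1.70542987e-02,
       -2.93349312e-04, -3.17194053e-05]), 'ee_pos': array([179.87891766, 572.08314348, 230.54316629]), 'tool_rot': array([ 1.51788960e-01,  9.88412726e-01, -5.86736083e-04, -2.24043731e-04]), 'wrist_force': array([-0.08573979, -0.35916957, -0.68131434]), 'wrist_torque': array([-0.04070044,  0.02255786,  0.05495721]), 'grip_width': 85.75481657092638}
{'vertical_fov': 43.02163430810462, 'cx': 252.45507180322727, 'cy': 193.07750284930162, 'rvec': array([ 2.26450963,  0.79581631, -0.32740923]), 'tvec': array([-428.10059038, -186.9655731 , 1794.25036334])}
{'vertical_fov': 46.6871809655118, 'cx': 257.9512302246481, 'cy': 194.44433038203582, 'rvec': array([ 2.11607877, -2.17144918,  0.1456545 ]), 'tvec': array([  39.57281373,  538.28515242, 1497.14403767])}
{'vertical_fov': 65.70646984690485, 'cx': 256.6973130957234, 'cy': 193.2313737538662, 'tool_from_camera': array([[ 5.11969879e-04, -9.55672231e-01, -2.94432207e-01,
         7.48887193e+01],
       [ 9.99999292e-01,  8.05614476e-04, -8.76038224e-04,
        -3.81394332e-01],
       [ 1.07440425e-03, -2.94431550e-01,  9.55671967e-01,
        -1.41784388e+02],
       [ 0.00000000e+00,  0.00000000e+00,  0.00000000e+00,
         1.00000000e+00]])}
```

View pics/scene0.png

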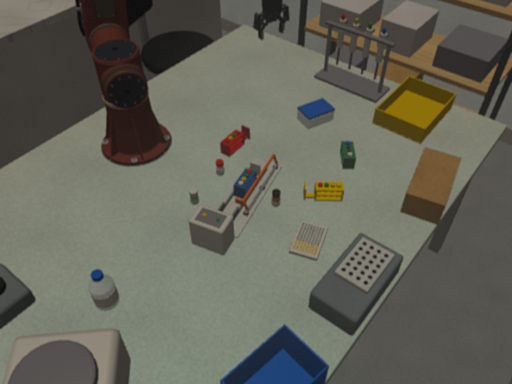

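View pics/top0.png

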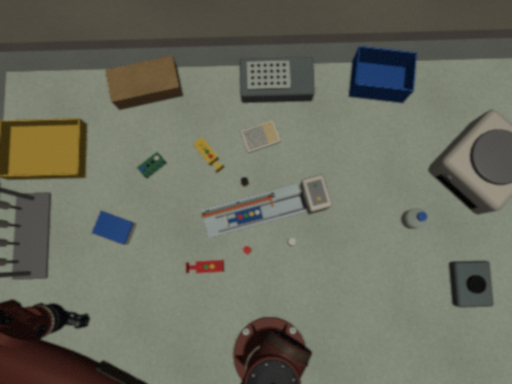

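View pics/wrist0.png

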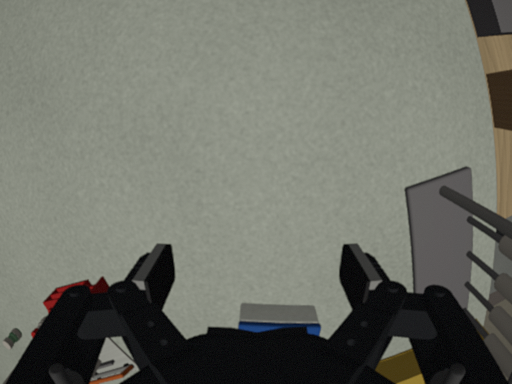

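```bash
cat > h.py <<'E'
import numpy as np, cv2
from scipy.spatial.transform import Rotation as R
def K(c):
    h=c["frame"].shape[0]; f=h/2/np.tan(np.radians(c["vertical_fov"]/2)); return np.array([[f,0,c["cx"]],[0,f,c["cy"]],[0,0,1.]])
def ray(c,uv):
    M=cv2.Rodrigues(c["rvec"])[0]; o=-M.T@c["tvec"]
    uv=np.atleast_2d(np.asarray(uv,float)); d=np.c_[uv,np.ones(len(uv))]@np.linalg.inv(K(c)).T@M
    return o,d
def onz(c,uv,z):
    o,d=ray(c,uv); return o+d*((z-o[2])/d[:,2:3])
def proj(c,P):
    return cv2.projectPoints(np.atleast_2d(np.asarray(P,float)),c["rvec"],c["tvec"],K(c),None)[0][:,0]
def wray(c,obs,uv):
    # fisheye wrist ray in world
    f=K(c)[0,0]; uv=np.atleast_2d(np.asarray(uv,float)); p=uv-[c["cx"],c["cy"]]; r=np.linalg.norm(p,axis=1,keepdims=True)
    th=r/f; d=np.c_[p/np.maximum(r,1e-9)*np.sin(th),np.cos(th)]
    T=c["tool_from_camera"]; Rw=R.from_quat(obs["tool_rot"]).as_matrix()
    o=Rw@T[:3,3]+obs["ee_pos"]; return o,d@(Rw@T[:3,:3]).T
def wz(c,obs,uv,z):
    o,d=wray(c,obs,uv); return o+d*((z-o[2])/d[:,2:3])
def wproj(c,obs,P):
    f=K(c)[0,0];T=c["tool_from_camera"]; Rw=R.from_quat(obs["tool_rot"]).as_matrix()
    p=(np.atleast_2d(P)-obs["ee_pos"])@Rw; p=(p-T[:3,3])@T[:3,:3]
    s=np.linalg.norm(p[:,:2],axis=1,keepdims=True); th=np.arctan2(s[:,0],p[:,2])[:,None]
    return p[:,:2]/s*th*f+[c["cx"],c["cy"]]
E
python3 - <<'E'
import cv2
a=cv2.imread("pics/top0.png")[160:260,170:350]; cv2.imwrite("pics/topc.png",cv2.resize(a,None,fx=4.4,fy=4.4,interpolation=cv2.INTER_CUBIC))
a=cv2.imread("pics/scene0.png")[140:260,170:310]; cv2.imwrite("pics/scenec.png",cv2.resize(a,None,fx=5,fy=5,interpolation=cv2.INTER_CUBIC))
E
```

```text
(no output)
```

View pics/topc.png

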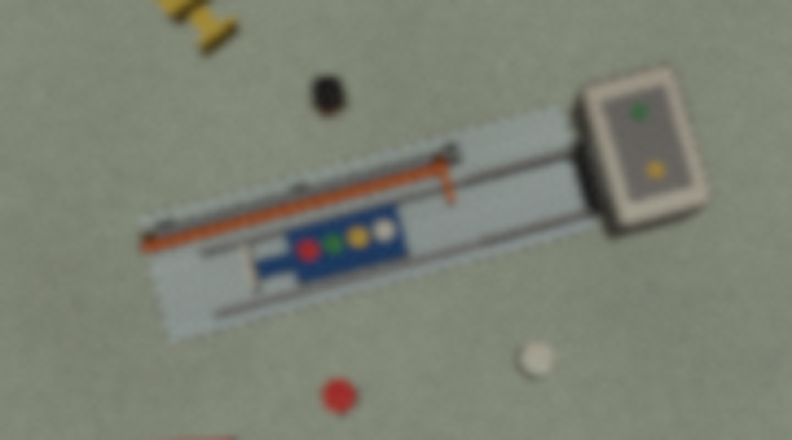

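View pics/scenec.png

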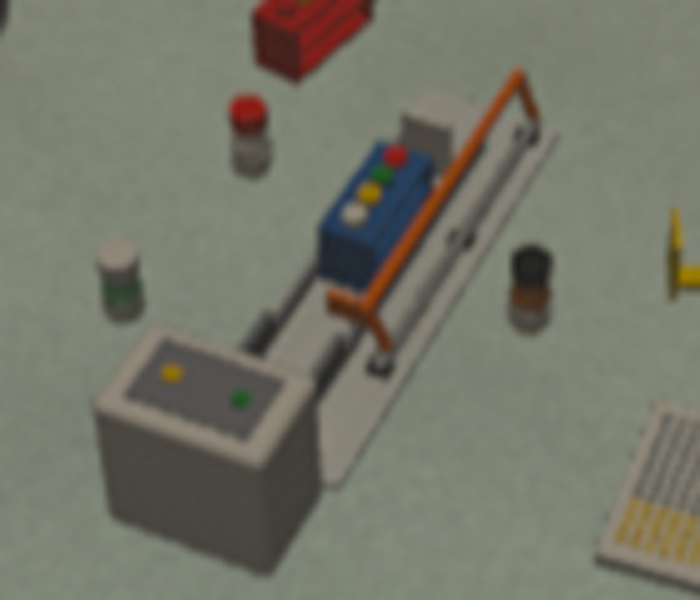

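The top view shows the candidates: the blue rack with the white tab in the lane at (245,214), the red rack at (208,267), the yellow one at (208,153), the green spare at (152,164), and the blue-lidded tip box at (113,227). I choose the one in the lane. The crop confirms a blue body, four caps, a whitish tab and the rail beside it.

```bash
python3 - <<'E'
from h import *
from plant import eyes, inverse_kinematics
c=eyes.camera("top"); f=c["frame"]; hsv=cv2.cvtColor(f,cv2.COLOR_BGR2HSV)
m=cv2.inRange(hsv,(4,110,60),(18,255,255)); m[:185]=0;m[240:]=0;m[:,:190]=0;m[:,300:]=0
v,u=np.nonzero(m); print(len(u),u.min(),u.max(),v.min(),v.max())
P=onz(c,np.c_[u,v],50)[:,:2]
# drop tongue: robust line
vx,vy,x0,y0=cv2.fitLine(P.astype(np.float32),cv2.DIST_HUBER,0,.01,.01).ravel()
d=np.array([vx,vy]); d*= -np.sign(d[1]); n=np.array([-d[1],d[0]])
off=(P-[x0,y0])@n; k=abs(off)<8; s=(P[k]-[x0,y0])@d
print("dir",d,"yaw",np.degrees(np.arctan2(d[1],d[0])),"len",np.ptp(s),"rear",[x0,y0]+d*s.min(),"front",[x0,y0]+d*s.max(), off[k].std())
mid=np.array([x0,y0])+d*(s.min()+s.max())/2
# rail mid at lane x=-86,y=36
lane=mid-d*(-86)-n*36; print("lane origin",lane)
L=lambda x,y,z:np.r_[lane+d*x+n*y,z]
blue=cv2.inRange(hsv,(100,120,40),(130,255,255));blue[:200]=0;blue[230:]=0;blue[:,:220]=0;blue[:,300:]=0
v,u=np.nonzero(blue);B=onz(c,np.c_[u,v],56)[:,:2]-lane;print("blue x",np.sort(B@d)[[2,-3]],"y",np.sort(B@n)[[2,-3]])
for nm,uv,z in(("amber",(244.5,181.5),60),("red",(247,250),58),("green",(292,241.5),55)):
    p=onz(c,uv,z)[0,:2]; print(nm,p,(p-lane)@d,(p-lane)@n)
np.savez("lane.npz",o=lane,d=d,n=n)
# IK for wrist look
print(onz(c,[(324,178)],110))
E
```

```text
177 202 272 196 216
dir [ 0.2310136 -0.9729505] yaw -76.64324 len 243.27062456460266 rear [469.40729345 217.4172558 ] front [525.60611524 -19.27302442] 2.525314514069051
lane origin [482.34765436   7.08188227]
blue x [-120.11145485  -16.29528383] y [-20.69675634  16.25901642]
amber [581.97211146  70.39233127] -38.583330068941926 111.55524165260738
red [349.41374327  66.94949663] -88.95776724424516 -115.50788478562774
green [373.9886701  -84.82926485] 64.39259959106516 -126.66065448818263
[[ 577.94388374 -194.21691472  110.        ]]
```

```bash
cat >> h.py <<'E'
try:
    _l=np.load("lane.npz"); lo,ld,ln=_l["o"],_l["d"],_l["n"]
except Exception: pass
def L(x,y,z): return np.r_[lo+ld*x+ln*y,z]
def tl(P): P=np.atleast_2d(P)[:,:2]-lo; return np.c_[P@ld,P@ln]
def quat(s=1): # s=1: tool y=+lane y, camera to the rear
    y=np.r_[s*ln,0]; z=np.array([0,0,-1.]); x=np.cross(y,z); return R.from_matrix(np.c_[x,y,z]).as_quat()
E
python3 - <<'E'
from h import *
from plant import *
q0=telemetry.get_obs()["qpos"]
for s in(1,-1):
  for p in((-90,0,260),(-165,-8,24),(-165,26,24),(0,26,24),(0,-8,200)):
    print(s,p,L(*p).round(),inverse_kinematics(L(*p),quat(s)))
E
```

```text
1 (-90, 0, 260) [462.  95. 260.] [-0.07640011 -0.28046963 -0.21435209  1.63691387  0.          1.26127688]
1 (-165, -8, 24) [436. 166.  24.] [ 0.08169915 -0.2422713  -0.61399652  1.1990711   0.          1.41937614]
1 (-165, 26, 24) [470. 174.  24.] [ 0.09232103 -0.13007255 -0.51504161  1.18582727  0.          1.42999802]
1 (0, 26, 24) [508.  13.  24.] [-0.2322904  -0.10691388 -0.49363373  1.18407647  0.          1.10538659]
1 (0, -8, 200) [475.   5. 200.] [-0.26556112 -0.28681441 -0.32876949  1.52884125  0.          1.07211588]
-1 (-90, 0, 260) [462.  95. 260.] [-0.07640011 -0.28046963 -0.21435209  1.63691387  0.         -1.88031577]
-1 (-165, -8, 24) [436. 166.  24.] [ 0.08169915 -0.2422713  -0.61399652  1.1990711   0.         -1.72221651]
-1 (-165, 26, 24) [470. 174.  24.] [ 0.09232103 -0.13007255 -0.51504161  1.18582727  0.         -1.71159463]
-1 (0, 26, 24) [508.  13.  24.] [-0.2322904  -0.10691388 -0.49363373  1.18407647  0.         -2.03620606]
-1 (0, -8, 200) [475.   5. 200.] [-0.26556112 -0.28681441 -0.32876949  1.52884125  0.         -2.06947678]
```

```bash
python3 - <<'E'
from h import *
from plant import *
arm.move_pose(L(-150,0,260),quat(1))
move_gripper(37.5)
o=telemetry.get_obs(); c=eyes.camera("wrist"); f=c["frame"]; cv2.imwrite("pics/w1.png",f)
np.savez("w1.npz",ee_pos=o["ee_pos"],tool_rot=o["tool_rot"],**c)
print(o["time"],o["ee_pos"],tl(o["ee_pos"]),o["grip_width"])
g=f.copy()
for p in((-205,36,53),(-90,36,53),(33,36,53),(33,8,50),(136,0,6),(136,22,40),(136,-22,40),(50,22,34),(50,-22,34)):
    uv=wproj(c,o,L(*p))[0]; print(p,uv.round(1)); cv2.circle(g,tuple(int(t) for t in uv.round()),2,(255,0,255),1)
cv2.imwrite("pics/w1o.png",cv2.resize(g,(800,600),interpolation=cv2.INTER_CUBIC))
E
```

```text
2.5333 [447.68277877 153.08532679 259.9807373 ] [[-1.50062185e+02  1.57208963e-03]] 37.52821895419574
(-205, 36, 53) [287.7 121.2]
(-90, 36, 53) [285.3 213.7]
(33, 36, 53) [281.8 293.1]
(33, 8, 50) [262.3 292.1]
(136, 0, 6) [256.7 323.9]
(136, 22, 40) [270.  337.1]
(136, -22, 40) [243.4 337.1]
(50, 22, 34) [271.2 294.8]
(50, -22, 34) [242.2 294.8]
```

View pics/w1o.png

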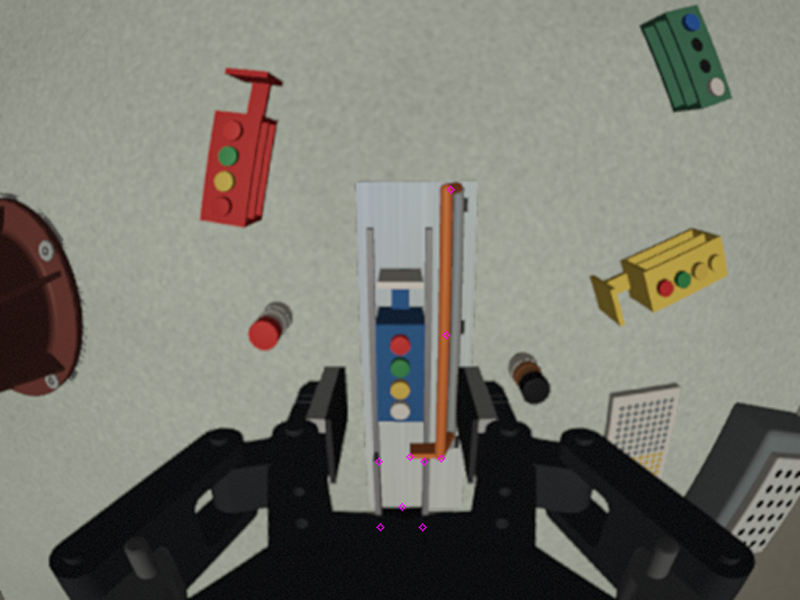

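```bash
python3 - <<'E'
from h import *
z=dict(np.load("w1.npz")); c=z; o=z; f=z["frame"]; hsv=cv2.cvtColor(f,cv2.COLOR_BGR2HSV)
m=cv2.inRange(hsv,(3,110,50),(18,255,255)); m[:,:255]=0;m[:,305:]=0;m[300:]=0
v,u=np.nonzero(m); P=tl(wz(c,o,np.c_[u,v],50))
for a,b in((-200,-150),(-150,-100),(-100,-50),(-50,0),(0,25)):
    k=(P[:,0]>a)&(P[:,0]<b); print(a,b,P[k,1].mean().round(2),np.ptp(P[k,1]).round(1))
print("x ends",P[:,0].min(),P[:,0].max()); k=P[:,1]<25; print("tongue",P[k].min(0),P[k].max(0))
b=cv2.inRange(hsv,(98,100,30),(130,255,255)); b[:185]=0;b[272:]=0;b[:,:235]=0;b[:,275:]=0
v,u=np.nonzero(b);B=tl(wz(c,o,np.c_[u,v],56));print("body",B.min(0),B.max(0))
# tab rear top edge: column profile
col=f[160:200,248:266].mean(axis=(1,2)); print(col.round())
for r in(171,172,173,179,180,181): print(r,tl(wz(c,o,[(256.5,r)],56)))
cr=cv2.resize(f[160:300,220:310],None,fx=4.2,fy=4.2,interpolation=cv2.INTER_NEAREST); cv2.imwrite("pics/w1c.png",cr)
E
```

```text
-200 -150 33.9 8.8
-150 -100 34.35 9.1
-100 -50 34.61 9.0
-50 0 35.05 8.8
0 25 31.87 38.1
x ends -209.92839814638606 35.00506862127439
tongue [18.54368623  8.89558522] [34.7871422  24.96974492]
body [-127.02593038  -20.82032227] [-10.55769095  17.95217291]
[170. 170. 170. 170. 169. 169. 169. 169. 170. 170. 165. 140.  88.  71.
  75.  75.  76.  75.  72.  83. 135. 176. 182. 179. 168. 132. 112. 114.
 115. 115. 114. 114. 114. 114. 115. 108.  83.  55.  37.  30.]
171 [[-145.61053315   -0.36669313]]
172 [[-144.38572493   -0.36612738]]
173 [[-143.15900047   -0.36556253]]
179 [[-135.75658934   -0.36219155]]
180 [[-134.51553533   -0.36163264]]
181 [[-133.27230096   -0.36107455]]
```

View pics/w1c.png

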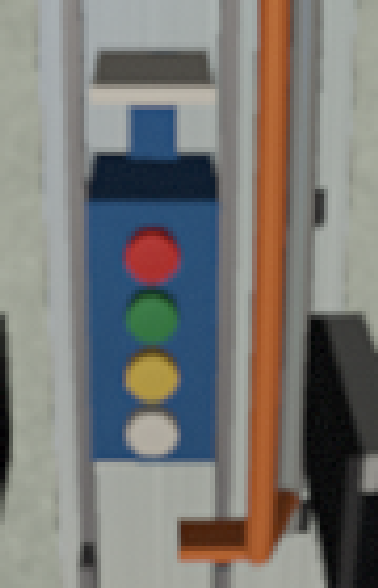

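The wrist view shows the blue rack at about (400,350), the tab's rear edge at native row 180 and the rail straight. The lane frame needs a small correction of −1.4 mm in y and about 0.4° in heading. The tab rear face is at lane x ≈ −135 and the nose at ≈ −10. Next I descend behind the tab.

```bash
python3 - <<'E'
from h import *
a=0.0077; d=ld*np.cos(a)+ln*np.sin(a); d/=np.linalg.norm(d); n=np.array([-d[1],d[0]])
p=lo+ld*(-90)+ln*(36-1.4)      # rail point
o=p+90*d-36*n; np.savez("lane.npz",o=o,d=d,n=n); print(o,d)
E
python3 - <<'E'
from h import *
from plant import *
arm.move_pose(L(-155,-8,110),quat())
arm.move_linear(L(-155,-8,24),velocity=90)
o=telemetry.get_obs(); print(o["time"],tl(o["ee_pos"]),o["ee_pos"][2],o["wrist_force"],o["grip_width"])
for n in("wrist","scene","top"):
    c=eyes.camera(n); f=c["frame"]
    if n=="wrist": f=cv2.resize(f,(800,600))
    if n=="scene": f=cv2.resize(f[130:260,170:310],None,fx=4.5,fy=4.5,interpolation=cv2.INTER_CUBIC)
    if n=="top": f=cv2.resize(f[160:260,170:350],None,fx=4.4,fy=4.4,interpolation=cv2.INTER_CUBIC)
    cv2.imwrite(f"pics/{n}2.png",f)
E
```

```text
[481.72422754   6.6516941 ] [ 0.23849839 -0.97114289]
4.3417 [[-154.92797086   -7.49990673]] 24.63893651413957 [-0.48339877  0.76902729  0.71963402] 37.643816820680286
```

View pics/wrist2.png

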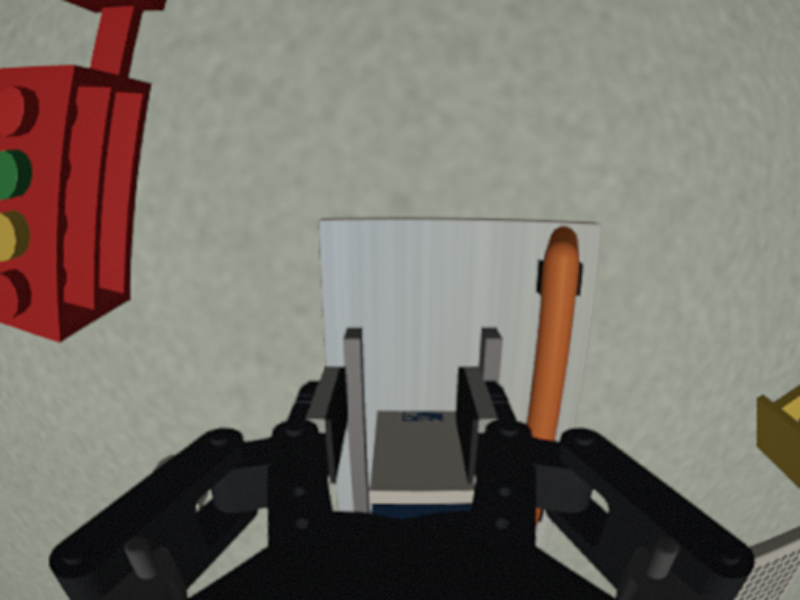

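View pics/scene2.png

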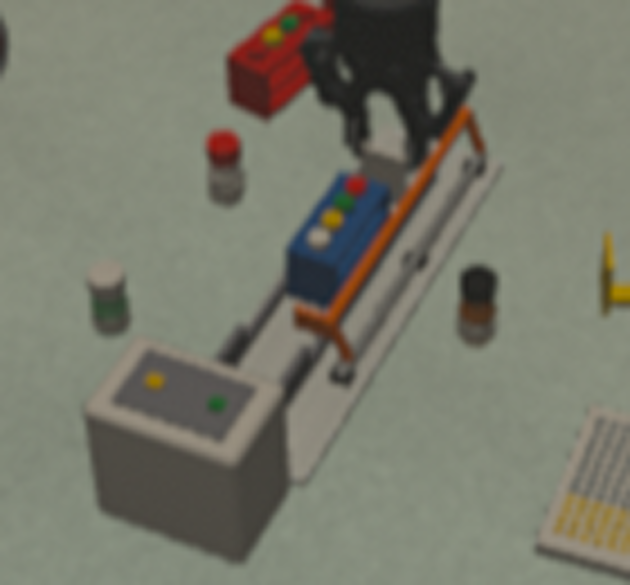

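The fingers are behind the tab, with the tab's rear face between them at (420,450). The right finger is inside the rail and nothing touches. Now I open the gate.

```bash
python3 - <<'E'
from h import *
from plant import *
for y in(10,20,27):
    arm.move_linear(L(-155,y,24),velocity=60)
    o=telemetry.get_obs(); F=o["wrist_force"]; print(o["time"].__round__(2),tl(o["ee_pos"]),"Fd,Fn,Fz",F[:2]@ld,F[:2]@ln,F[2],o["grip_width"])
for n in("wrist","top"):
    c=eyes.camera(n); f=c["frame"]
    if n=="wrist": g=cv2.resize(f,(800,600))
    else:
        hsv=cv2.cvtColor(f,cv2.COLOR_BGR2HSV); m=cv2.inRange(hsv,(4,110,60),(18,255,255)); m[:180]=0;m[240:]=0;m[:,:190]=0;m[:,300:]=0
        v,u=np.nonzero(m);P=tl(onz(c,np.c_[u,v],50)); k=(P[:,0]>-100)&(P[:,0]<20); print("rail y top",np.median(P[k,1]))
        g=cv2.resize(f[160:260,170:350],None,fx=4.4,fy=4.4,interpolation=cv2.INTER_CUBIC)
    cv2.imwrite(f"pics/{n}3.png",g)
E
```

```text
4.94 [[-154.98742564    9.70459514]] Fd,Fn,Fz 0.7117508170845896 -5.243739518303604 2.529661955571274 37.65300984126895
5.26 [[-155.09531686   19.54998572]] Fd,Fn,Fz -1.0574979598746312 -3.4257880735114434 1.6106508229374428 37.58074040431297
5.53 [[-155.00115807   26.29579483]] Fd,Fn,Fz -0.06978327716743876 -4.232303906585212 -1.1001010684237076 37.44657313425993
rail y top 64.85854057503231
```

View pics/wrist3.png

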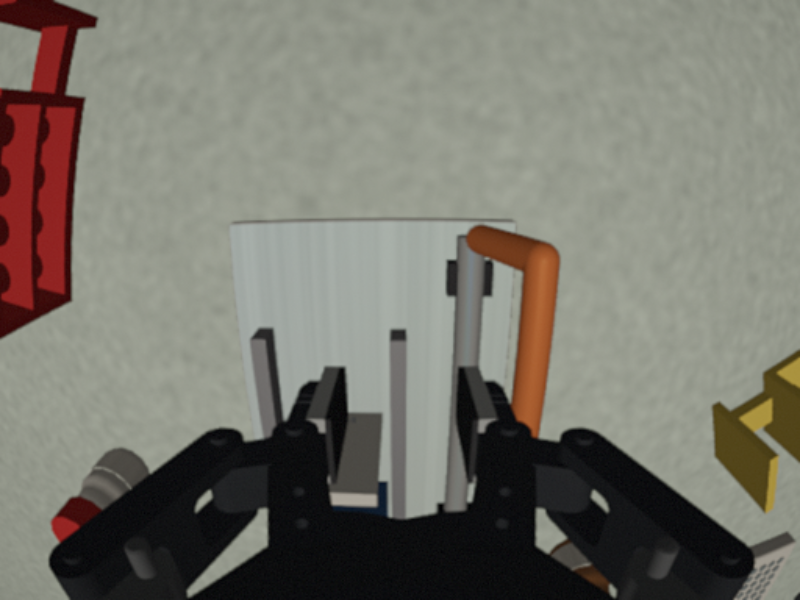

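View pics/top3.png

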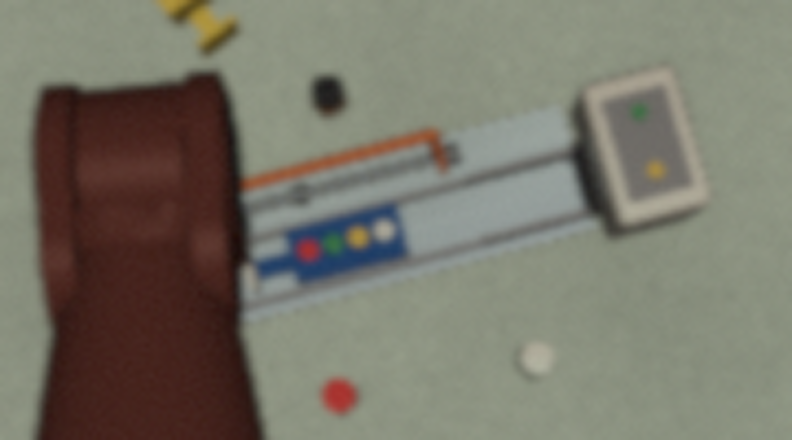

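The gate is open: the rail is at lane y ≈ 65, about 0.72 rad, and the tongue has swung clear at (440,160) in the top crop. The left finger stands behind the tab. Now I push.

```bash
python3 - <<'E'
from h import *
from plant import *
def rep(t):
    o=telemetry.get_obs(); F=o["wrist_force"]; print(t,o["time"].__round__(2),tl(o["ee_pos"]).round(2),"Fd,Fn,Fz",(F[:2]@ld).round(1),(F[:2]@ln).round(1),F[2].round(1),o["grip_width"].round(1)); return F[:2]@ld
rep(0)
for x in(-140,-110,-75,-40): arm.move_linear(L(x,27,24),velocity=50); rep(x)
for n in("wrist","top"):
    c=eyes.camera(n); f=c["frame"]
    if n=="wrist": g=cv2.resize(f,(800,600))
    else: g=cv2.resize(f[160:260,170:350],None,fx=4.4,fy=4.4,interpolation=cv2.INTER_CUBIC)
    cv2.imwrite(f"pics/{n}4.png",g)
E
```

```text
Traceback (most recent call last):
AttributeError: 'float' object has no attribute 'round'
```

```bash
cat >> h.py <<'E'
def rep(t):
    from plant import telemetry
    o=telemetry.get_obs(); F=o["wrist_force"]; a=float(F[:2]@ld)
    print(t,round(float(o["time"]),2),tl(o["ee_pos"]).round(2),"Fd,Fn,Fz %.1f %.1f %.1f"%(a,F[:2]@ln,F[2]),"w %.1f"%o["grip_width"]); return a
E
python3 - <<'E'
from h import *
from plant import *
rep(0)
for x in(-140,-110,-75,-40): arm.move_linear(L(x,27,24),velocity=50); rep(x)
for n in("wrist","top"):
    c=eyes.camera(n); f=c["frame"]
    if n=="wrist": g=cv2.resize(f,(800,600))
    else: g=cv2.resize(f[160:260,170:350],None,fx=4.4,fy=4.4,interpolation=cv2.INTER_CUBIC)
    cv2.imwrite(f"pics/{n}4.png",g)
E
```

```text
0 5.62 [[-155.03   26.23]] Fd,Fn,Fz -0.2 -5.7 -2.5 w 37.7
-140 6.08 [[-139.8    26.91]] Fd,Fn,Fz 0.1 -5.1 -1.3 w 37.2
-110 6.83 [[-110.08   27.03]] Fd,Fn,Fz -0.2 -4.8 -0.4 w 37.3
-75 7.67 [[-75.04  27.08]] Fd,Fn,Fz -2.0 -3.3 1.7 w 37.5
-40 8.53 [[-39.95  27.06]] Fd,Fn,Fz -1.4 -4.2 0.3 w 37.3
```

View pics/wrist4.png

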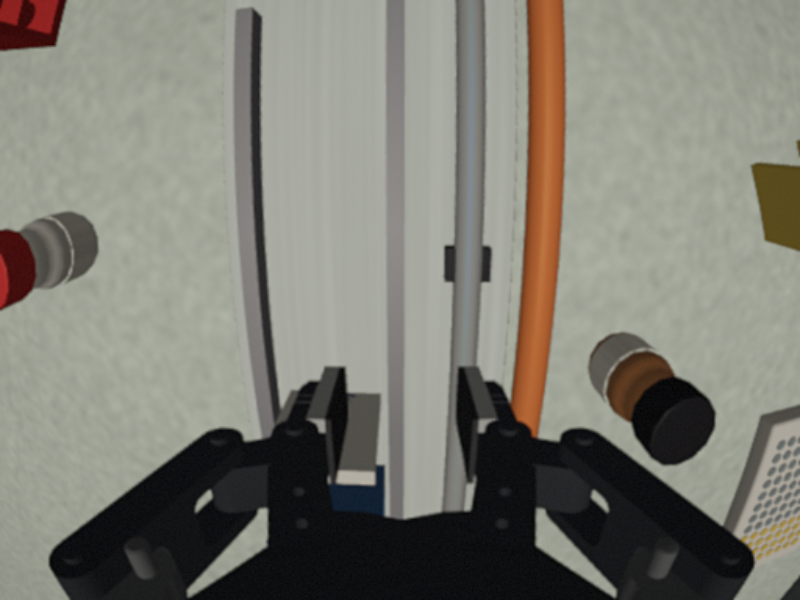

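View pics/top4.png

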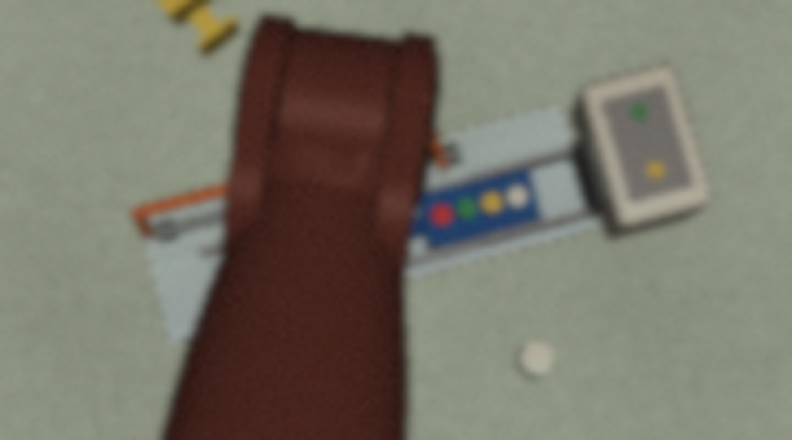

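The rack is moving with the finger (nose at (540,195) in the top crop), already past the tongue, and the gate is still open. I'll push the rest slowly until the end stop shows in the force.

```bash
python3 - <<'E'
from h import *
from plant import *
arm.move_linear(L(-8,27,24),velocity=40); F=rep(-8)
x=-8
while x<7 and F>-9:
    x+=1; arm.move_linear(L(x,27,24),velocity=15); F=rep(x)
arm.dwell(.15); rep("end")
for n in("wrist","top","scene"):
    c=eyes.camera(n); f=c["frame"]
    if n=="wrist": g=cv2.resize(f,(800,600))
    elif n=="top": g=cv2.resize(f[160:260,170:350],None,fx=4.4,fy=4.4,interpolation=cv2.INTER_CUBIC)
    else: g=cv2.resize(f[130:260,170:310],None,fx=4.5,fy=4.5,interpolation=cv2.INTER_CUBIC)
    cv2.imwrite(f"pics/{n}5.png",g)
E
```

```text
-8 9.57 [[-8.19 27.  ]] Fd,Fn,Fz -2.9 -4.1 1.3 w 37.6
-7 9.82 [[-7.44 26.97]] Fd,Fn,Fz -4.3 -3.9 1.4 w 37.5
-6 10.07 [[-6.52 26.98]] Fd,Fn,Fz -4.4 -4.2 2.3 w 37.3
-5 10.32 [[-5.55 26.97]] Fd,Fn,Fz -5.5 -4.9 1.7 w 37.8
-4 10.57 [[-4.5  26.97]] Fd,Fn,Fz -4.3 -4.3 0.9 w 37.8
-3 10.82 [[-3.56 26.92]] Fd,Fn,Fz -5.1 -4.2 0.7 w 37.3
-2 11.07 [[-2.53 26.97]] Fd,Fn,Fz -4.2 -4.1 2.4 w 37.8
-1 11.32 [[-1.55 26.95]] Fd,Fn,Fz -5.5 -4.3 1.2 w 37.2
0 11.57 [[-1.1  26.91]] Fd,Fn,Fz -8.4 -4.2 3.4 w 36.9
1 11.82 [[-1.09 26.88]] Fd,Fn,Fz -13.1 -3.0 5.7 w 37.4
end 11.97 [[-1.09 26.87]] Fd,Fn,Fz -13.3 -3.5 4.9 w 37.2
```

View pics/top5.png

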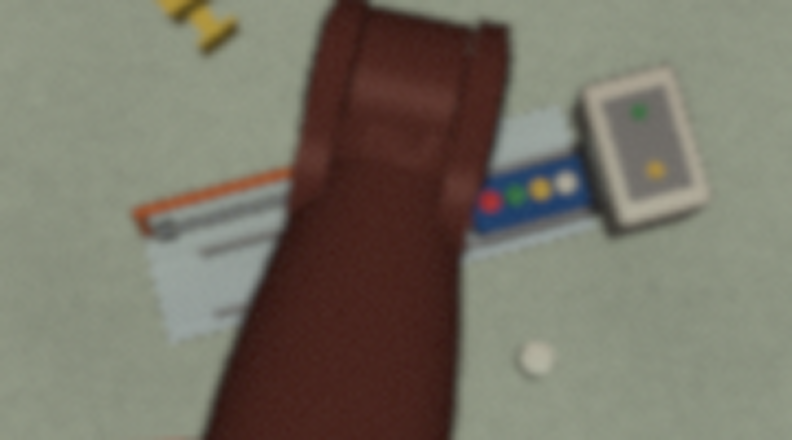

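View pics/scene5.png

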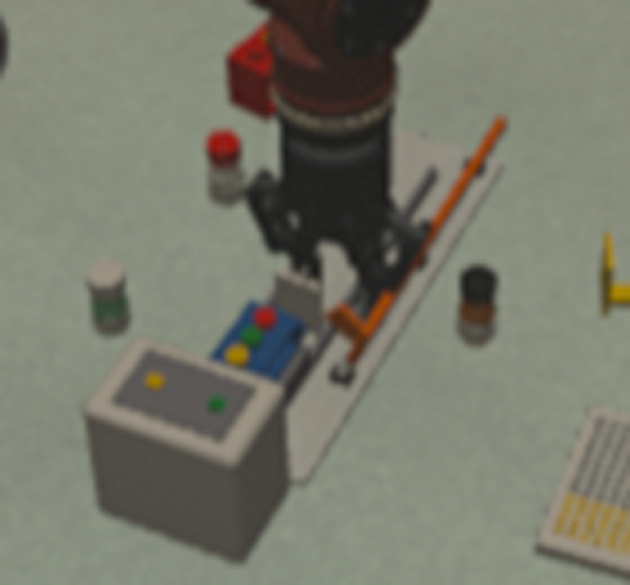

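It stopped hard at TCP x ≈ −1.1, where I expected 0, with the force rising to 13 N. The pictures show the nose at the reader and the gate open. I'll back off, let the gate shut and lift away.

```bash
python3 - <<'E'
from h import *
from plant import *
arm.move_linear(L(-12,27,24),velocity=30); rep("back")
arm.move_linear(L(-14,-7,24),velocity=35); rep("shut")
arm.move_linear(L(-14,-7,130),velocity=90); rep("up")
arm.move_linear(L(-60,-7,260),velocity=200); rep("look")
o=telemetry.get_obs(); c=eyes.camera("wrist"); f=c["frame"]; np.savez("w6.npz",ee_pos=o["ee_pos"],tool_rot=o["tool_rot"],**c)
g=f.copy()
for p in((136,0,56),(46,20,56),(46,-20,56),(11,18,56),(11,-18,56),(30,8,50),(-90,36,53)):
    uv=wproj(c,o,L(*p))[0]; cv2.circle(g,tuple(int(t) for t in uv.round()),2,(255,0,255),1)
cv2.imwrite("pics/w6.png",cv2.resize(g,(800,600),interpolation=cv2.INTER_CUBIC))
E
```

```text
back 12.71 [[-11.96  27.15]] Fd,Fn,Fz 0.6 -3.7 1.0 w 37.9
shut 13.83 [[-13.93  -6.7 ]] Fd,Fn,Fz 0.9 -0.3 -0.4 w 37.5
up 15.16 [[-14.16  -7.37]] Fd,Fn,Fz 0.6 -0.0 0.3 w 37.6
look 16.0 [[-59.95  -7.32]] Fd,Fn,Fz -0.1 0.6 -0.1 w 37.4
```

View pics/w6.png

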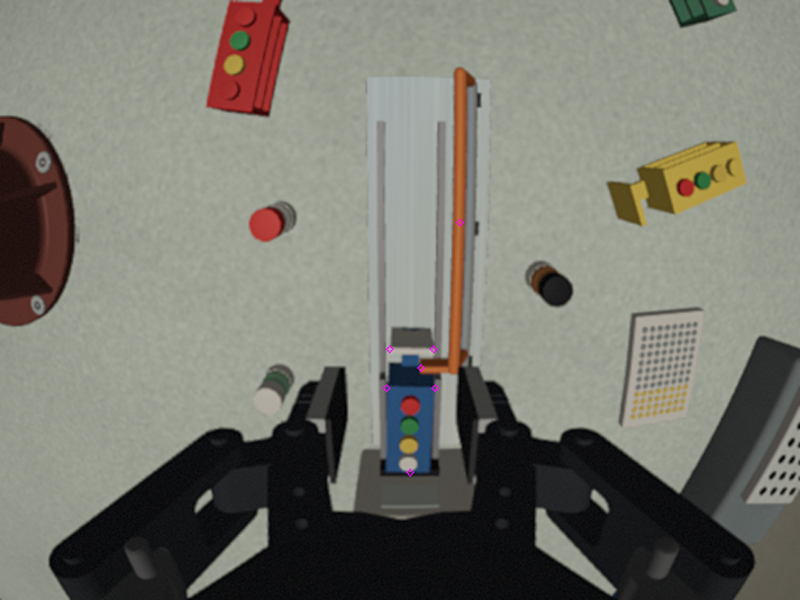

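```bash
python3 - <<'E'
from h import *
z=dict(np.load("w6.npz")); f=z["frame"]; hsv=cv2.cvtColor(f,cv2.COLOR_BGR2HSV)
m=cv2.inRange(hsv,(3,110,50),(18,255,255)); m[:,:262]=0;m[:,310:]=0;m[245:]=0
v,u=np.nonzero(m);P=tl(wz(z,z,np.c_[u,v],50));k=P[:,0]<0;print("rail y",P[k,1].mean(),"x max",P[:,0].max(),"tongue ymin",P[:,1].min())
b=cv2.inRange(hsv,(98,100,40),(130,255,255));b[:245]=0;b[310:]=0;b[:,:240]=0;b[:,285:]=0
v,u=np.nonzero(b);B=tl(wz(z,z,np.c_[u,v],56));print("body",B.min(0),B.max(0))
print(f[212:232,257:270].mean(axis=(1,2)).round()); print([ (r,tl(wz(z,z,[(262,r)],56))[0,0].round(1)) for r in(220,222,224,226)])
cv2.imwrite("pics/w6c.png",cv2.resize(f[200:315,225:315],None,fx=5,fy=5,interpolation=cv2.INTER_CUBIC))
E
```

```text
rail y 35.91639789304631 x max 36.2897470600259 tongue ymin 6.977899403782231
body [ 41.96349066 -23.02745687] [135.90160196  19.12722372]
[ 74.  76.  75.  75.  75.  75.  75.  75.  73.  79. 116. 156. 174. 173.
 155. 113.  89.  85.  83.  81.]
[(220, np.float64(6.8)), (222, np.float64(9.5)), (224, np.float64(12.3)), (226, np.float64(15.0))]
```

View pics/w6c.png

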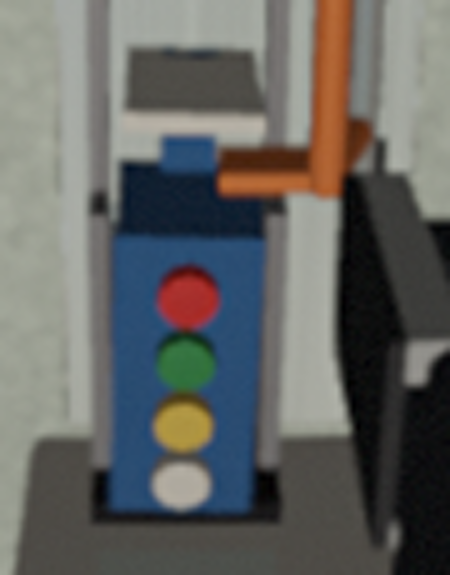

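The nose is at lane x ≈ 135.9 (stop at 136), the rail at y ≈ 35.9 (36 is shut), and the tongue sits between tab and body. I'm handing in.

```bash
python3 -c "
from plant import job,telemetry
print(telemetry.get_obs()['time']); print(job.hand_in())"
```

```text
16.05
the job is handed in; nothing more can be done
None
```

The blue rack is loaded and the gate has shut behind it; I handed the job in at 16.05 s of the 42 s allowed, and no verdict was given.

**What I did:** With the jaws 37.5 mm apart across the lane, the back of one finger held the rail out at lane y ≈ 65 (about 0.72 rad). The other finger pushed the white tab until the force rose to 13 N at the end stop. I then backed off, let the gate close on the retreating finger, and lifted clear.

**Last checks (wrist picture after lifting):**
- **Rack:** the nose is at lane x ≈ 135.9 mm (the stop is at 136), and the tab face is at about 10 mm (expected 11). It looked flat and square in the lane.
- **Gate:** the rail is back at y ≈ 35.9 mm (36 is shut), with the tongue between tab and body.
- **Robot:** nothing was touching it, and the wrist force was within 1 N of zero.
- **Bench:** the vials, well plate and other racks looked undisturbed. I did not measure them again, and the tip box and reagent bottle were not in that picture.

**Disagreements:** The first top-camera lane estimate was 1.4 mm and 0.4° off, which I corrected from the wrist view. The push stopped about 1 mm earlier than predicted, within the 2 mm calibration. I could not measure contact between tongue and rack directly; in the pictures the gate stayed wide open while the rack passed.

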